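# Spacer and snap ring onto the sample mill's axle

## Robot

A 7-joint arm with a two-finger parallel gripper is mounted at the origin on the work surface. World frame = base frame: x ahead of the robot, y to its left, z up, the work surface at z = 0. Lengths are in m, angles in rad, forces in N, time in s.
With the tool pointing down it reaches from about 0.425 to 0.875 m from the base axis. Payload 4.7 kg.
Tool frame: the origin (TCP) lies between the finger pads; the fingertips stand 8 mm ahead of it and the grasp point (between the pads) lies 11 mm behind it; z points along the fingers, y is the direction in which the jaws open and shut (so a half turn about z gives the same grasp; the last joint's range is limited). The gripper opens to 87 mm and grips with 3 to 60 N. Pads are 19 mm wide; open, the fingers measure 117 mm over their backs; the gripper's body (75 mm by 190 mm) begins 51 mm behind the grasp point.
Start: joints at [-1.179, 0.321, -0.07, 1.45, 0.023, 1.371, -0.057], TCP at [0.24, 0.604, 0.231] pointing down, gripper open.
Joint ranges: [-2.86, 2.86], [-0.3, 2.09], [-1.38, 1.24], [0.06, 2.45], [-1.56, 4.7], [0.09, 2.05], [-2.69, 2.69]. Speed limits (rad/s): [2.57, 2.57, 3.14, 3.14, 3.14, 3.14, 3.14].

## Interface

Orientations are given as a rotation vector (axis times angle).
In Python, from bench import ctrl, optics, ticket gives the robot as it stands.
- The arm moves only by the tool play_rows, never from a script. Its argument "motion" is a list of rows, each a list of 5 numbers: the closure, from 0 (fully open) to 1 (shut), then the shift along the tool's x, y, z in cm, then the turn about the tool's z in rad. In form: [[jaw, tx, ty, tz, spin], ...]. A call has 1 to 20 rows; each row shifts and turns the commanded pose from where the row before left it, along the tool's axes as they then stand; what a row does not reach is not made up. A row lasts 1/8 s, in which the tool goes at most 62.5 mm and 10.7 degrees, less where a joint would pass 70% of its speed; a pose out of reach is approached as far as the arm can. A call is refused whole if a number of a shift passes 6.25 or a number of a turn 0.188, either way. A call with a gripper value outside its range is refused whole. The fingers move at their own pace and stop on an object; "force" is the grip in N (left out, the last holds). Time passes only in rows, so rows that do not move let the fingers close. It gives the time, the measured TCP pose, the force and the opening at its end, in the units of the state.
- ctrl.get_state(): the state, without advancing time (a new reading comes with each control period).
- optics.get_image(name): name is "scene" or "top" or "wrist"; returns the picture (480x640x3 uint8, red, green, blue); there is no depth.
- optics.calibration(name): a dict with "K" (3x3 intrinsics, pixels), "pose" (4x4, takes a point from camera to world coordinates); the wrist camera has in their place "hand_eye" (4x4, takes a point from camera to tool coordinates, whose origin is the TCP and whose axes are the flange's). Camera axes: x right, y down, z forward; pixel columns grow to the right and rows downward; lengths in m; the calibration is good to about 2 mm. A picture is of the moment at which its call begins: read the wrist's pose just before it. calibration takes no time and is no camera call.
- ticket.close_job(): hands the job in, once; it reports no verdict.
The state is a dict: "time": time; "joint_positions": joint angles; "qd": joint speeds; "joint_torque": joint torques, N m; "position": TCP position; "tool_rot": TCP orientation; "ft_force": force on the tool from outside, world axes, zero at the start; "torque": the same for the moment, N m; "grip_width": opening from 0.0 (shut) to 1.0 (fully open).
Only numpy, scipy, OpenCV 4.12 (cv2) and the standard library are available. Lean on these libraries where they do the work, as an engineer would, in place of code of your own. Each camera call takes 0.05 s, during which the arm holds its last target.

## Task

Thread the loose aluminium spacer onto the sample mill's upright axle stub until it sits fully home and let go of it; then lift the snap-ring pliers out of their stand, squeeze the handles all the way so that the ring on their tips is spread, and slide the ring from above over the stub down to the groove just above the spacer. Finish while holding: keep the pliers upright in the gripper and the ring spread, centred on the stub and level with the groove, carried by the gripper and not resting on the spacer or the mill. Leave the other things on the bench where they are.

Things in the scene. Friction and masses are not known exactly. Their poses are not given: they have to be found in the camera images.
- spacer_center (a point): Centre (half-way up, on the axis) of the plain aluminium spacer collar lying flat on the bench: outer diameter 48 mm, bore 30 mm, 22 mm tall; loose, about 0.1 kg. Its z axis is the bore axis.
- stub_seat (a point): Point on the axle stub's axis at the seat (flat steel disc, 68 mm diameter), 60 mm above the bench, where the spacer's underside belongs: seated, the spacer's centre is 11 mm above this point. The steel stub stands upright here: 26 mm diameter, its top 53 mm above the seat, the top 5 mm tapered to 20 mm. z up.
- stub_groove (a point): Middle of the snap-ring groove on the stub's axis, 26.5 mm above the seat and 26.5 mm below the stub's top. The groove (neck 21 mm diameter, 9 mm tall) begins 22 mm above the seat, flush with the seated spacer's top face; above it the stub is 26 mm diameter again. z up.
- pliers_grip (a point): Point midway between the pliers' two black upright handles (at +y and -y), where to grip them. They rise from 40 mm below it to 30 mm above, 14 mm wide in x. Over their outer faces here: about 49 mm relaxed (60 at their tops), 32 mm when fully squeezed, faces then parallel. Squeezing along y spreads the ring; springs: 6 N per handle, 9 N at the stop; firmer grip is harmless.
- ring_center (a point): Centre of the steel snap ring fixed on the pliers' tips: 19 mm along the pliers' +x and 93 mm below pliers_grip. It lies level, 3 mm thick. Spread fully it is round, 32 mm inside, 40 mm outside, with a gap towards the pliers; relaxed it is about 23 mm wide inside and does not pass the stub. Goes on only from above, turned any way about the stub.
- left_handle (a joint): Angle of the left (+y) handle, the other handle moves with it: 0 = relaxed, 0.18 rad = squeezed to the stop, ring fully spread.
- stand: Fixed pliers stand: base plate 100 x 90 x 8 mm (x from -38 to +62 mm) and two aluminium posts 36 (x) x 9 mm at y = +-31.5 mm, 78 mm tall, with 7 mm lips beside the crossbar. Origin under the posts' middle on the bench, z up; the pliers hang with their x and y axes along the stand's.
- tray: pleated white sample tray, about 120 x 95 x 28 mm; bystander, leave alone. Origin at its underside.
- phone: dark phone lying flat, 74 x 152 x 9 mm; bystander, leave alone. Origin at its underside.
- screwdriver: screwdriver with black handle, lying; bystander, leave alone. Origin at its underside.
- bushing: small steel bushing, 30 mm diameter, 16 mm tall, bore 14 mm: too narrow for the stub, not part of the job; bystander, leave alone. Origin at its underside.
- pliers: Centre of the pliers' steel crossbar (22 x 72 (y) x 10 mm), 48 mm below pliers_grip. The pliers hang upright (z up), ring down, with the bar on the stand's two posts, and lift straight up out of it. About 0.2 kg in all.
- spacer: The spacer's underside centre, 11 mm below spacer_center.
- mill: Fixed sample mill: squat round grey housing, 144 mm diameter, 55 mm tall, with the stub upright in its middle and a black motor box 48 mm tall on its +x side reaching 143 mm from the axis. Origin: underside, on the stub's axis. z up.
Mind the look-alikes: they are no part of the job. What is shaped like the pliers but green or pink is not meant.

How it is judged:
By the outcome, as a careful person would: the job done as asked, in the order asked, and still so for the second after the job is handed in, while the arm keeps its last pose, push and grip.
It also fails if it takes over 58 s, if anything falls off the work surface, if the arm or the gripper's body presses on something with over 40 N, if the wrist force passes 120 N, or if a joint passes its speed limit or range.

## Working session

There is one attempt and no reset: what is moved stays moved. The work goes in short steps, Python scripts to look and compute and a tool call to move; the robot and the scene stay as the last step left them, time stands still between calls to the robot, and variables do not carry over. Pictures are saved under pics/ and viewed, and the job is handed in when it is done.

Besides the shell and the picture viewer there is one more tool, called after "Request:" in YAML: its name, and indented under it one key for each argument. play_rows: Moves the arm, as the interface text tells. Its arguments: {"type":"object","properties":{"motion":{"type":"array"},"force":{"type":"number"}},"required":["motion"]}

```bash
ls; mkdir -p pics; python3 - <<'E'
from bench import ctrl, optics, ticket
import cv2, numpy as np
print(ctrl.get_state())
for n in ["scene","top","wrist"]:
    im=optics.get_image(n); cv2.imwrite(f"pics/{n}0.png",im[:,:,::-1]); print(n,optics.calibration(n))
E
```

```text
pics
{'time': 0.0, 'joint_positions': array([-1.17889621,  0.32183574, -0.07005058,  1.45167389,  0.0225998 ,
        1.37083186, -0.05687545]), 'qd': array([-2.72112703e-04, -1.89764190e-03, -8.42317475e-04, -2.89338399e-05,
       -3.74062169e-04, -4.96163774e-04,  9.24113664e-04]), 'joint_torque': array([ 2.70492337e-04, -4.91297328e+01, -4.03658794e-01, -3.12519264e+01,
       -6.37376332e-02,  4.42310655e-02,  1.81386049e-04]), 'position': array([0.23963265, 0.60362219, 0.22945354]), 'tool_rot': array([-5.89840108e-01, -3.08545879e+00,  3.05551195e-03]), 'ft_force': array([ 0.93507345, -0.21297614, -1.13995293]), 'torque': array([-0.05158039,  0.01533347, -0.01767186]), 'grip_width': 0.9987300787359259}
scene {'K': array([[544.95465755,   0.        , 319.61792372],
       [  0.        , 544.95465755, 236.77156355],
       [  0.        ,   0.        ,   1.        ]]), 'pose': array([[ 0.1086593 ,  0.73587636, -0.66834058,  1.15439004],
       [ 0.99397104, -0.07051662,  0.08395822, -0.04592173],
       [ 0.01465375, -0.67343402, -0.73910208,  0.85025783],
       [ 0.        ,  0.
[... 278 characters left out ...]
  [-0.99984169, -0.01208279, -0.01306147,  0.04934763],
       [ 0.01434553, -0.11313603, -0.99347594,  0.97866566],
       [ 0.        ,  0.        ,  0.        ,  1.        ]])}
wrist {'K': array([[402.40234241,   0.        , 317.28196188],
       [  0.        , 402.40234241, 228.68023177],
       [  0.        ,   0.        ,   1.        ]]), 'hand_eye': array([[-1.27693105e-03, -9.63350022e-01, -2.68244488e-01,
         7.20847632e-02],
       [ 9.99999184e-01, -1.22283251e-03, -3.68746764e-04,
        -5.35258982e-05],
       [ 2.72141233e-05, -2.68244740e-01,  9.63350797e-01,
        -1.53641994e-01],
       [ 0.00000000e+00,  0.00000000e+00,  0.00000000e+00,
         1.00000000e+00]])}
```

View pics/top0.png

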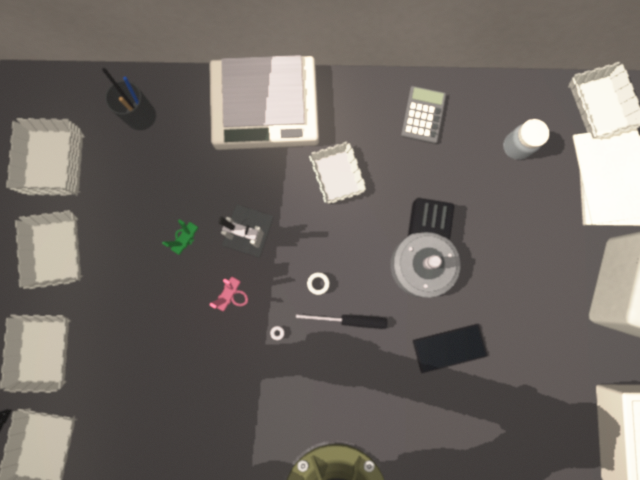

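View pics/scene0.png

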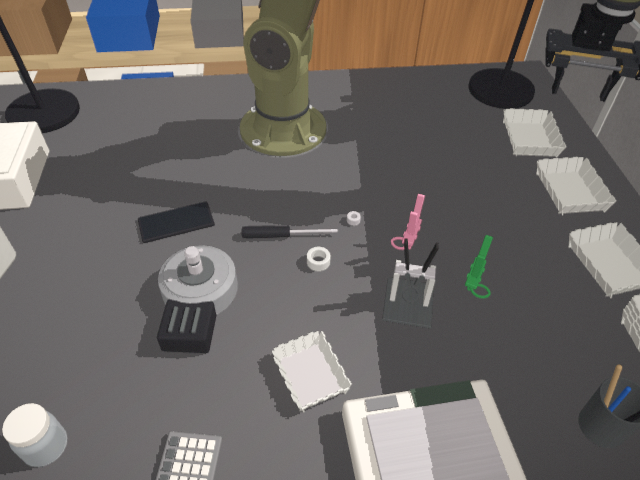

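View pics/wrist0.png

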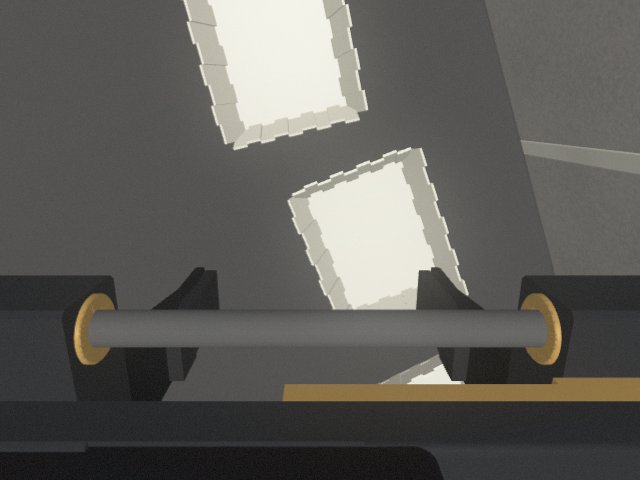

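The top view shows the spacer at about (318,283), the mill at (428,263), and the stand with the pliers at (243,230). The bushing is at (277,333). I'll enlarge these.

```bash
cat > h.py <<'E'
import numpy as np, cv2
from bench import ctrl, optics
from scipy.spatial.transform import Rotation as R
def ray(n,u,v,T=None):
    c=optics.calibration(n); T=c["pose"] if T is None else T
    d=T[:3,:3]@np.linalg.inv(c["K"])@[u,v,1]; return T[:3,3],d
def atz(n,u,v,z,T=None):
    o,d=ray(n,u,v,T); return o+d*(z-o[2])/d[2]
def proj(n,P,T=None):
    c=optics.calibration(n); T=c["pose"] if T is None else T
    q=T[:3,:3].T@(np.asarray(P)-T[:3,3]); q=c["K"]@q; return q[:2]/q[2]
def wristT():
    s=ctrl.get_state(); M=np.eye(4); M[:3,:3]=R.from_rotvec(s["tool_rot"]).as_matrix(); M[:3,3]=s["position"]
    return M@optics.calibration("wrist")["hand_eye"]
def crop(im,x,y,w,h,k,name):
    c=cv2.resize(im[y:y+h,x:x+w],None,fx=k,fy=k,interpolation=cv2.INTER_CUBIC)
    for i in range(0,w,10): cv2.line(c,(i*k,0),(i*k,6 if i%50 else 14),(0,255,255),1)
    for i in range(0,h,10): cv2.line(c,(0,i*k),(6 if i%50 else 14,i*k),(0,255,255),1)
    cv2.imwrite(name,c)
E
python3 - <<'E'
from h import *
t=cv2.imread("pics/top0.png"); s=cv2.imread("pics/scene0.png")
crop(t,200,190,100,75,8,"pics/c_pl.png"); crop(t,380,200,100,100,6,"pics/c_mill.png"); crop(t,290,255,60,60,8,"pics/c_sp.png")
crop(s,370,180,130,150,4,"pics/s_pl.png"); crop(s,140,220,110,140,4,"pics/s_mill.png")
E
```

```text
(no output)
```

View pics/c_pl.png

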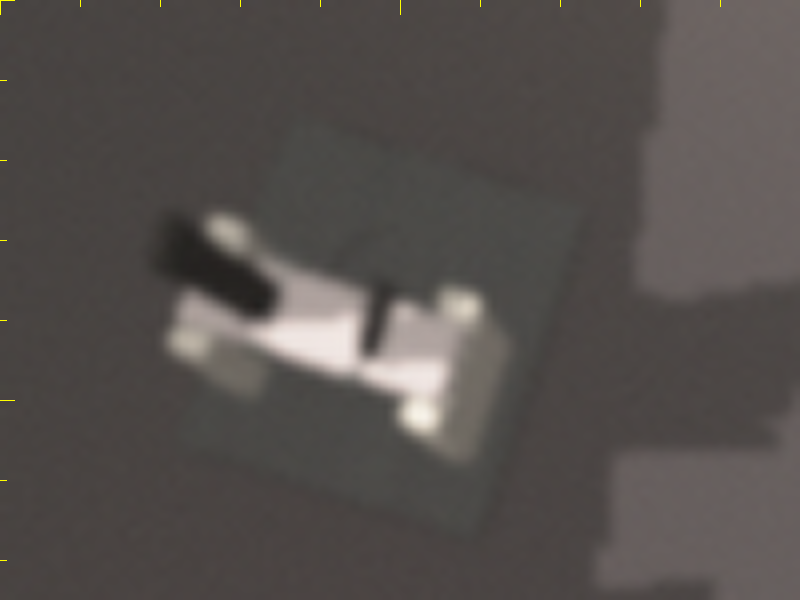

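View pics/c_mill.png

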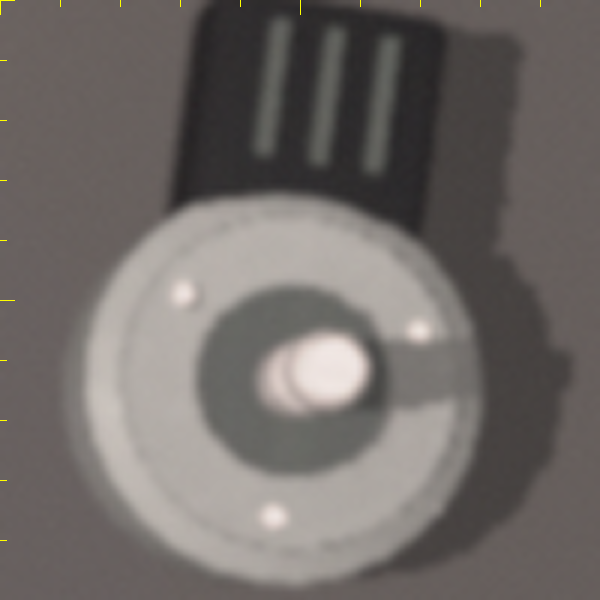

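View pics/c_sp.png

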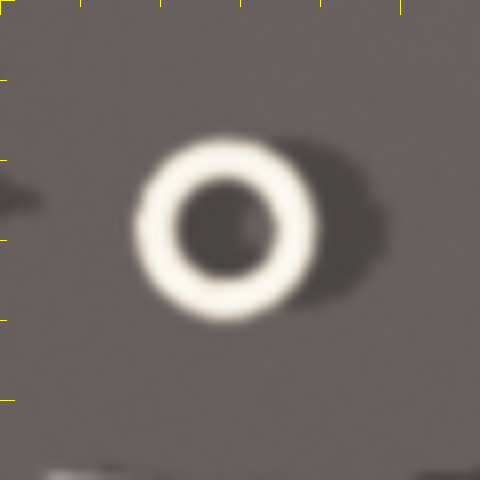

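View pics/s_pl.png

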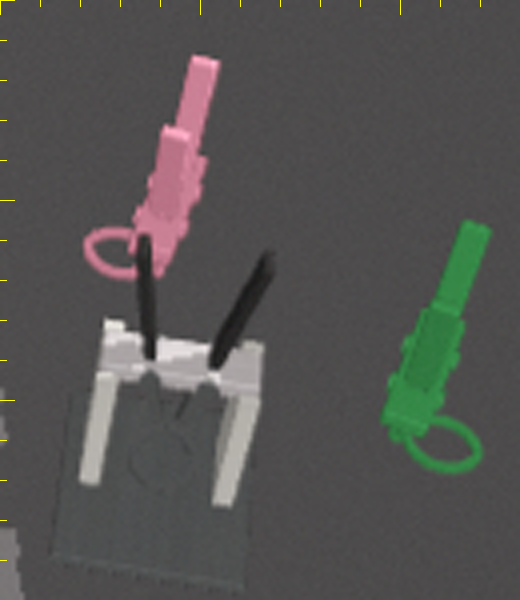

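View pics/s_mill.png

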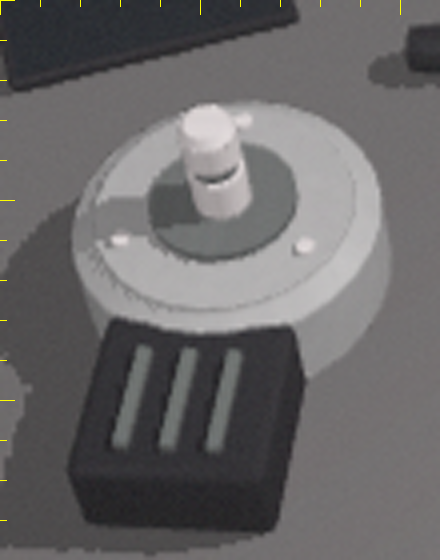

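```bash
python3 - <<'E'
from h import *
np.set_printoptions(precision=4,suppress=True)
print("spacer",atz("top",318.2,283.6,.022), atz("scene",318.5,256,.022))
print("stubtop",atz("top",434.8,261.5,.113), atz("scene",140+209/4,220+127/4,.113))
print("seat",atz("top",428.5,263.5,.06), atz("scene",140+223/4,220+201/4,.06))
c=[atz("top",200+a/8,190+b/8,.008) for a,b in [(300,118),(585,205),(475,540),(180,440)]]
print(np.array(c)); print([np.linalg.norm(c[i]-c[(i+1)%4]) for i in range(4)])
# lips (tops z .085?)
for a,b in [(228,230),(462,305),(190,340),(418,413)]: print(atz("top",200+a/8,190+b/8,.085))
d=(c[0]+c[1]-c[2]-c[3]); print("yaw x", np.degrees(np.arctan2(d[1],d[0])))
d=(c[0]+c[3]-c[1]-c[2]); print("yaw y-90", np.degrees(np.arctan2(d[1],d[0]))-90)
E
```

```text
spacer [0.4521 0.0399 0.022 ] [0.4567 0.0403 0.022 ]
stubtop [ 0.4957 -0.1921  0.113 ] [ 0.5019 -0.1915  0.113 ]
seat [ 0.4959 -0.1934  0.06  ] [ 0.5012 -0.1934  0.06  ]
[[0.6286 0.2244 0.008 ]
 [0.6046 0.1433 0.008 ]
 [0.5093 0.1718 0.008 ]
 [0.5364 0.2549 0.008 ]]
[np.float64(0.08453455901152977), np.float64(0.09954246723602839), np.float64(0.08743542929974726), np.float64(0.09710687414948496)]
[0.5821 0.2282 0.085 ]
[0.5632 0.1671 0.085 ]
[0.5532 0.237  0.085 ]
[0.5349 0.1776 0.085 ]
yaw x -17.484556253533146
yaw y-90 -17.264724493439246
```

Request:
play_rows:
  motion:
    - [0,-1.5,-1.6,0.3,-0.075]
    - [0,-2.9,-3.2,0.36,0]
    - [0,-2.9,-3.2,0.36,0]
    - [0,-2.9,-3.2,0.36,0]
    - [0,-2.9,-3.2,0.36,0]
    - [0,-2.9,-3.2,0.36,0]
    - [0,-2.9,-3.2,0.36,0]
    - [0,-2.9,-3.2,0.36,0]
    - [0,-2.9,-3.2,0.36,0]
    - [0,-2.9,-3.2,0.36,0]
    - [0,-2.9,-3.2,0.36,0]
    - [0,-2.9,-3.2,0.36,0]
    - [0,-2.9,-3.2,0.36,0]
    - [0,-2.9,-3.2,0.36,0]
    - [0,-1.5,-1.6,0.3,0]
    - [0,0,0,0,0]
    - [0,0,0,0,0]

```text
time: 2.28
position: [0.4927, 0.0559, 0.1777]
tool_rot: [-0.472, -3.105, -0.001]
ft_force: [-0.1, -0.6, -0.5]
grip_width: 1.0
```

```bash
cat > snap.py <<'E'
import sys
from h import *
np.set_printoptions(precision=4,suppress=True)
s=ctrl.get_state(); print(s["time"],s["position"],s["tool_rot"],s["ft_force"],s["grip_width"])
Rm=R.from_rotvec(s["tool_rot"]).as_matrix(); print("xaxis",Rm[:,0],"yaw y",np.degrees(np.arctan2(Rm[1,1],Rm[0,1])),"zax",Rm[:,2])
T=wristT(); tag=sys.argv[1]; np.save(f"pics/{tag}_T.npy",T); np.save(f"pics/{tag}_R.npy",Rm)
for n in sys.argv[2:]: cv2.imwrite(f"pics/{tag}_{n}.png",optics.get_image(n)[:,:,::-1])
E
python3 snap.py a wrist
```

```text
2.275 [0.4927 0.0559 0.1777] [-0.4716 -3.1054 -0.0009] [-0.1349 -0.6341 -0.4891] 1.0003179692311575
xaxis [-0.9549  0.2969  0.0007] yaw y 72.72860022095584 zax [-0.0005  0.0006 -1.    ]
```

View pics/a_wrist.png

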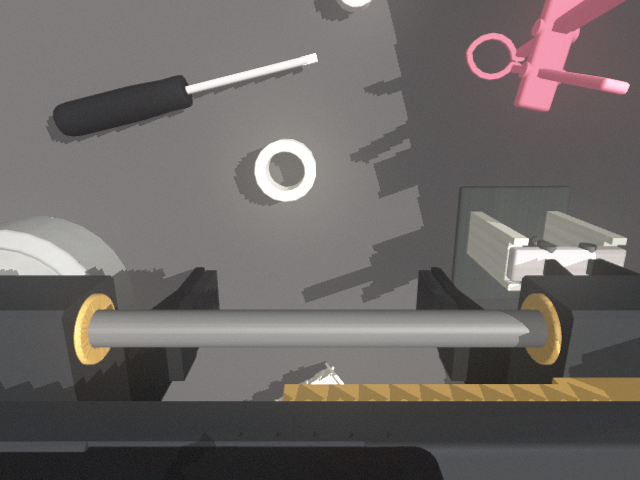

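Spacer is at about (285,170) in the wrist view, and the screwdriver is clear of it.

```bash
python3 - <<'E'
from h import *
np.set_printoptions(precision=4,suppress=True)
T=np.load("pics/a_T.npy");Rm=np.load("pics/a_R.npy")
im=cv2.imread("pics/a_wrist.png"); crop(im,240,125,90,90,8,"pics/a_sp.png")
g=cv2.cvtColor(im,cv2.COLOR_BGR2GRAY)[130:215,245:325]
_,b=cv2.threshold(g,185,255,0); cs,_=cv2.findContours(b,cv2.RETR_CCOMP,cv2.CHAIN_APPROX_NONE)
for c in cs:
    if len(c)>20: e=cv2.fitEllipse(c); print(e[0][0]+245,e[0][1]+130,e[1])
p=atz("wrist",285.5,170,.022,T); print(p, Rm.T@(p-ctrl.get_state()["position"]))
E
```

```text
285.22766876220703 169.732666015625 (60.77684783935547, 61.9510383605957)
286.4184455871582 169.3163185119629 (34.526424407958984, 39.79183578491211)
[0.4541 0.0422 0.022 ] [ 0.0326 -0.0248  0.1557]
```

View pics/a_sp.png

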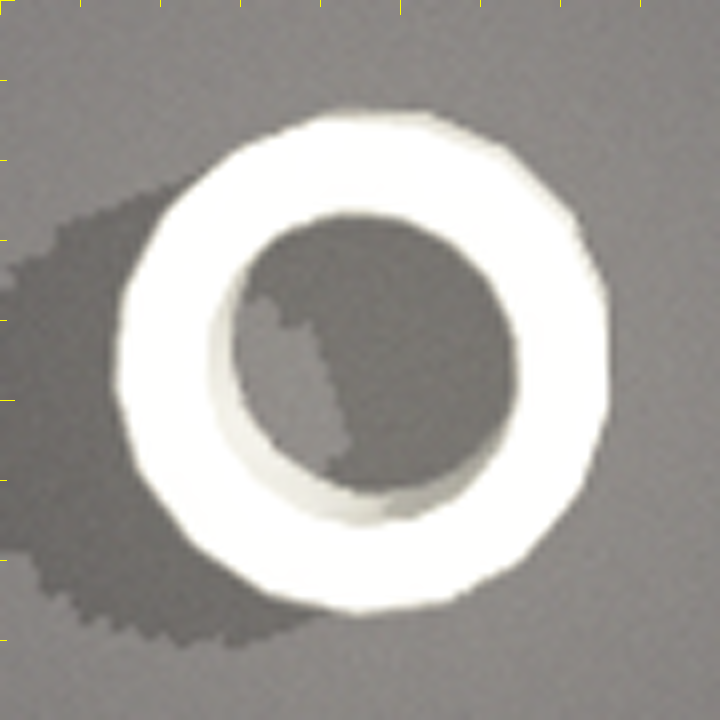

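Request:
play_rows:
  motion:
    - [0,0.8,-0.6,1,0]
    - [0,0.9,-0.7,2,0]
    - [0,0.8,-0.6,2,0]
    - [0,0.8,-0.6,2,0]
    - [0,0,0,2,0]
    - [0,0,0,2,0]
    - [0,0,0,2,0]
    - [0,0,0,1.5,0]
    - [0,0,0,1.1,0]
    - [0,0,0,0.9,0]
    - [0,0,0,0,0]
    - [0,0,0,0,0]
    - [0.4,0,0,0,0]
    - [0.7,0,0,0,0]
    - [0.7,0,0,0,0]
    - [0.7,0,0,0,0]
    - [0.7,0,0,0,0]
    - [0.7,0,0,0,0]
  force: 25

```text
time: 4.58
position: [0.4543, 0.0406, 0.0128]
tool_rot: [0.474, 3.106, 0.0]
ft_force: [0.5, 0.0, -0.3]
grip_width: 0.54
```

```bash
python3 snap.py b wrist top
```

```text
4.575 [0.4543 0.0406 0.0128] [0.4738 3.1056 0.0002] [ 0.5161  0.018  -0.3073] 0.5400065830410163
xaxis [-0.9545  0.2982 -0.    ] yaw y 72.65036831145311 zax [ 0.0001  0.0001 -1.    ]
```

View pics/b_wrist.png

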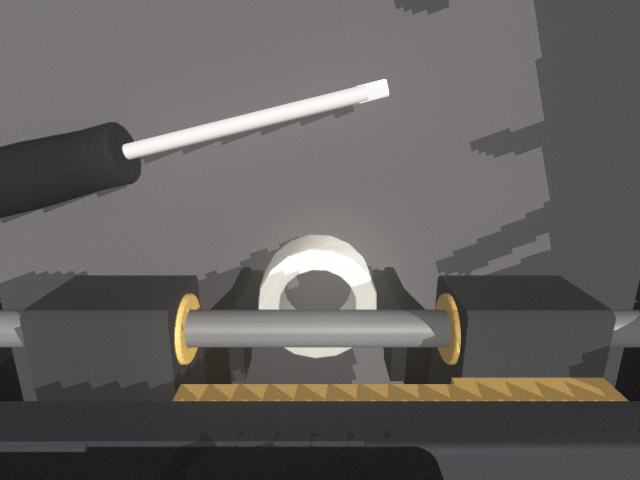

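```bash
python3 - <<'E'
from h import *
H=optics.calibration("wrist")["hand_eye"]
im=cv2.imread("pics/b_wrist.png")
k=4; x0,y0=240,215
c=cv2.resize(im[y0:y0+150,x0:x0+160],None,fx=k,fy=k,interpolation=cv2.INTER_CUBIC)
ang=np.linspace(0,2*np.pi,60)
for r,z,col in [(.024,-.0095,(0,0,255)),(.015,-.0095,(0,255,0)),(.024,.0125,(255,0,0))]:
    pts=np.array([proj("wrist",[r*np.cos(a),r*np.sin(a),z],H) for a in ang])
    cv2.polylines(c,[((pts-[x0,y0]+.5)*k).astype(int)],True,col,1)
cv2.imwrite("pics/b_ov.png",c)
E
```

```text
(no output)
```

View pics/b_ov.png

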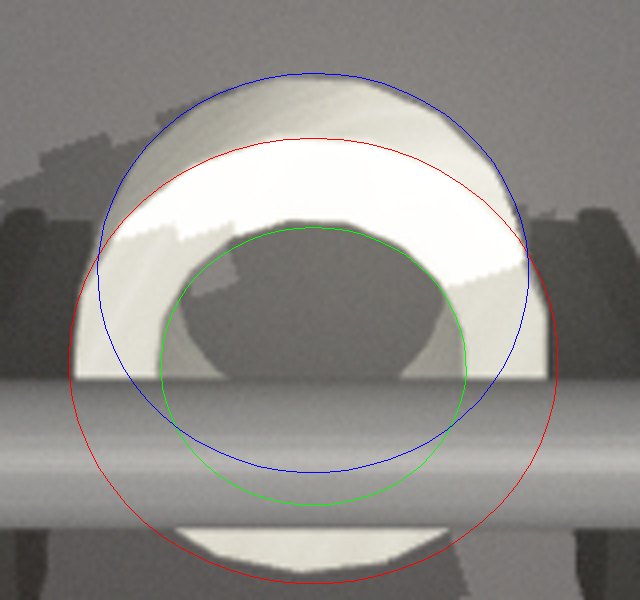

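Request:
play_rows:
  motion:
    - [0.7,0,0,-1,0]
    - [0.7,0,0,-2.5,0]
    - [0.7,0,0,-3.5,0]
    - [0.7,0,0,-3.5,0]
    - [0.7,-0.8,-1,-3,0]
    - [0.7,-1.8,-2.2,-1.7,0]
    - [0.7,-2,-2.4,0,0]
    - [0.7,-2.2,-2.6,0,0]
    - [0.7,-2.2,-2.6,0,0]
    - [0.7,-2.2,-2.6,0,0]
    - [0.7,-2,-2.4,0,0]
    - [0.7,-2,-2.4,0,0]
    - [0.7,-1.3,-1.6,0,0]
    - [0.7,-0.7,-1,0,0]
    - [0.7,0,0,0,0]
    - [0.7,0,0,0,0]

```text
time: 6.68
position: [0.5563, -0.2082, 0.1647]
tool_rot: [-0.472, -3.106, -0.002]
ft_force: [-0.2, -0.2, -0.3]
grip_width: 0.541
```

```bash
python3 snap.py c wrist
```

```text
6.675 [ 0.5563 -0.2082  0.1647] [-0.4722 -3.1055 -0.0016] [-0.2199 -0.1706 -0.3347] 0.5410205825040946
xaxis [-0.9548  0.2972  0.0005] yaw y 72.70992374584583 zax [-0.0002  0.001  -1.    ]
```

View pics/c_wrist.png

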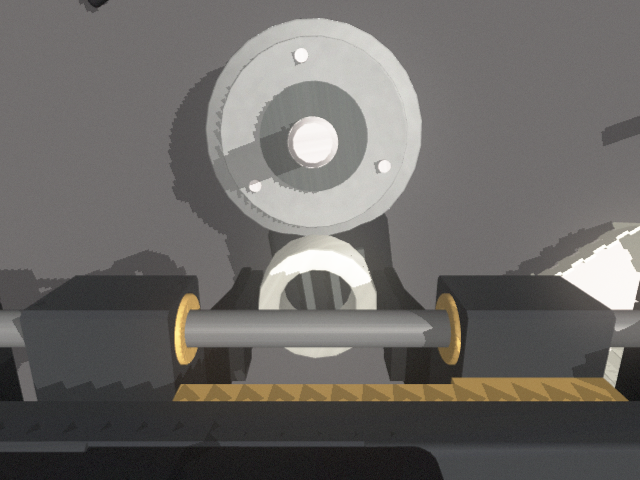

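```bash
python3 - <<'E'
from h import *
im=cv2.imread("pics/c_wrist.png"); crop(im,250,75,125,125,6,"pics/c_st.png")
E
```

```text
(no output)
```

View pics/c_st.png

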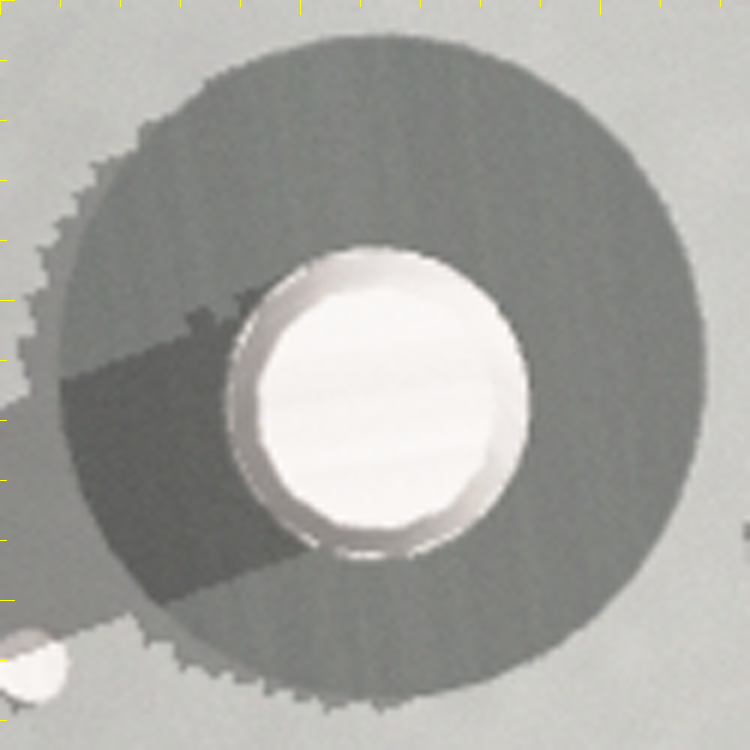

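```bash
python3 - <<'E'
from h import *
np.set_printoptions(precision=4,suppress=True)
T=np.load("pics/c_T.npy");Rm=np.load("pics/c_R.npy");P=ctrl.get_state()["position"]
for u,v,z in [(313,141.7,.108),(313.9,136.5,.06),(250+374/6,75+408/6,.113)]:
    p=atz("wrist",u,v,z,T); print(p, Rm.T@(p-P))
E
```

```text
[ 0.4985 -0.1926  0.108 ] [ 0.0598 -0.0025  0.0568]
[ 0.4982 -0.1924  0.06  ] [ 0.0601 -0.0024  0.1048]
[ 0.4988 -0.193   0.113 ] [ 0.0594 -0.0028  0.0518]
```

Request:
play_rows:
  motion:
    - [0.7,0.8,0,0,0]
    - [0.7,1.5,-0.1,0.2,0]
    - [0.7,1.5,-0.1,0.5,0]
    - [0.7,1.4,-0.05,1,0]
    - [0.7,0.8,0,1,0]
    - [0.7,0,0,0.7,0]
    - [0.7,0,0,0,0]
    - [0.7,0,0,0,0]

```text
time: 7.72
position: [0.4989, -0.194, 0.131]
tool_rot: [0.474, 3.105, -0.001]
ft_force: [-0.6, -0.4, -0.4]
grip_width: 0.54
```

```bash
python3 snap.py d wrist scene; python3 - <<'E'
from h import *
crop(cv2.imread("pics/d_wrist.png"),240,215,160,150,4,"pics/d1.png")
crop(cv2.imread("pics/d_scene.png"),130,170,150,150,4,"pics/d2.png")
E
```

```text
7.725 [ 0.4989 -0.194   0.131 ] [ 0.4736  3.1051 -0.0007] [-0.5649 -0.4269 -0.4077] 0.5403977455513297
xaxis [-0.9545  0.2981 -0.0006] yaw y 72.65614057127567 zax [ 0.0005 -0.0005 -1.    ]
```

View pics/d1.png

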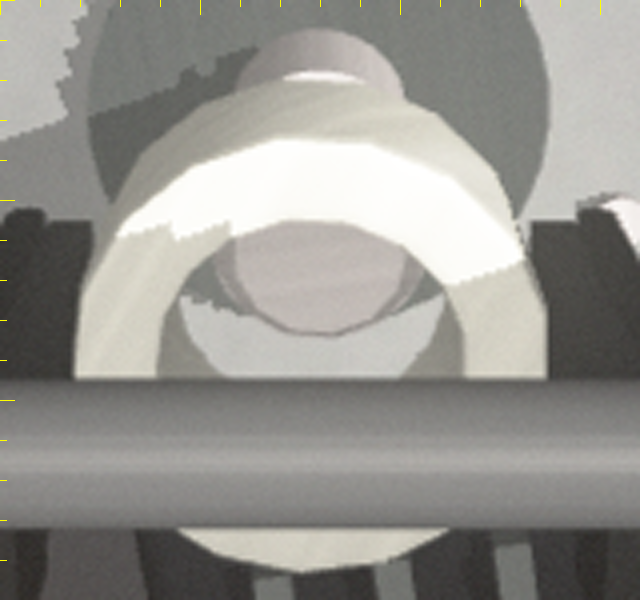

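View pics/d2.png

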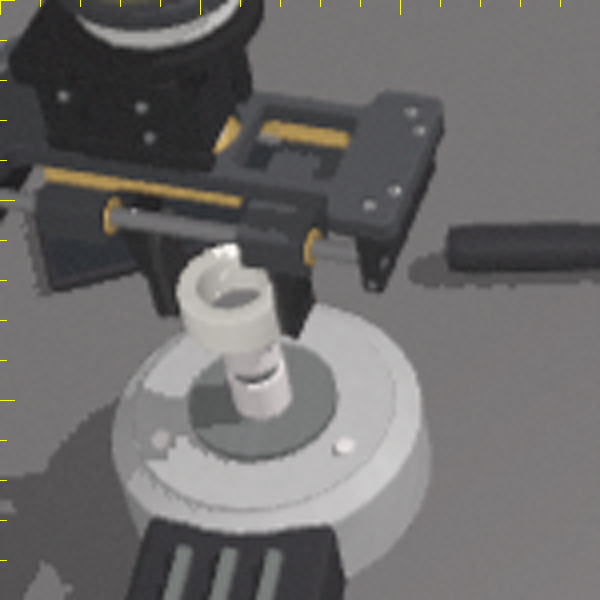

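Request:
play_rows:
  motion:
    - [0.7,0.05,0.15,0,0]
    - [0.7,0,0,0.6,0]
    - [0.7,0,0,0.8,0]
    - [0.7,0,0,0.8,0]
    - [0.7,0,0,0.8,0]
    - [0.7,0,0,0.8,0]
    - [0.7,0,0,0.8,0]
    - [0.7,0,0,0.6,0]
    - [0.7,0,0,0.4,0]
    - [0.7,0,0,0.15,0]
    - [0.7,0,0,0,0]

```text
time: 9.2
position: [0.4985, -0.1922, 0.0733]
tool_rot: [0.474, 3.105, 0.0]
ft_force: [0.3, 0.5, -0.7]
grip_width: 0.544
```

```bash
python3 snap.py e scene; python3 - <<'E'
from h import *
crop(cv2.imread("pics/e_scene.png"),130,170,150,150,4,"pics/e2.png")
E
```

```text
9.2 [ 0.4985 -0.1922  0.0733] [0.4738 3.1054 0.0001] [ 0.3017  0.4678 -0.6754] 0.5443681672491719
xaxis [-0.9545  0.2982 -0.0002] yaw y 72.65189249827861 zax [ 0.0003  0.     -1.    ]
```

View pics/e2.png

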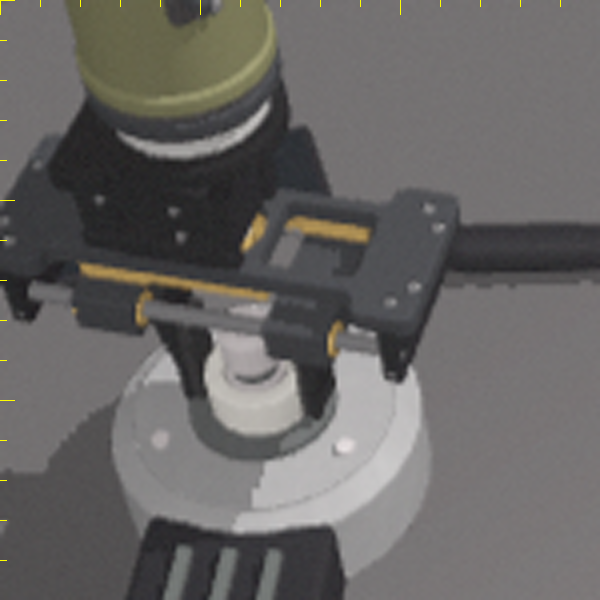

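Request:
play_rows:
  motion:
    - [0.3,0,0,0,0]
    - [0,0,0,0,0]
    - [0,0,0,0,0]
    - [0,0,0,0,0]
    - [0,0,0,-1,0]
    - [0,0,0,-2.5,0]
    - [0,0,0,-3.5,0]
    - [0,0,0,-3.2,0]
    - [0,0,2,-2.5,0]
    - [0,0,4,-1,0]
    - [0,0,4.5,0,0]
    - [0,0,4.5,0,0]
    - [0,0,4.5,0,0]
    - [0,0,4.5,0,0]
    - [0,-0.2,4.5,0,0]
    - [0,0,4.5,0,0]
    - [0,0,4,0,0]
    - [0,0,2.6,0,0]
    - [0,0,0,0,0]
    - [0,0,0,0,0]

```text
time: 11.75
position: [0.6184, 0.1832, 0.2107]
tool_rot: [0.476, 3.105, -0.002]
ft_force: [-0.1, -0.8, 0.7]
grip_width: 1.0
```

```bash
python3 snap.py f wrist scene top; python3 - <<'E'
from h import *
crop(cv2.imread("pics/f_scene.png"),140,210,120,120,5,"pics/f2.png")
E
```

```text
11.75 [0.6184 0.1832 0.2107] [ 0.4762  3.1049 -0.0018] [-0.0845 -0.8164  0.747 ] 0.9996629643289887
xaxis [-0.954   0.2997 -0.0006] yaw y 72.55924288989607 zax [ 0.0003 -0.0012 -1.    ]
```

View pics/f_wrist.png

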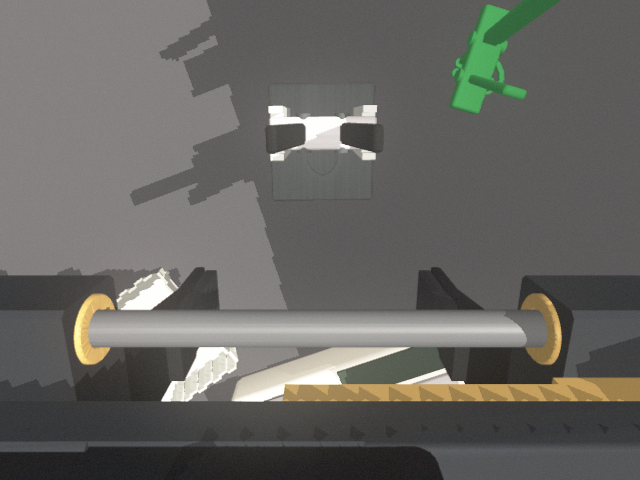

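View pics/f2.png

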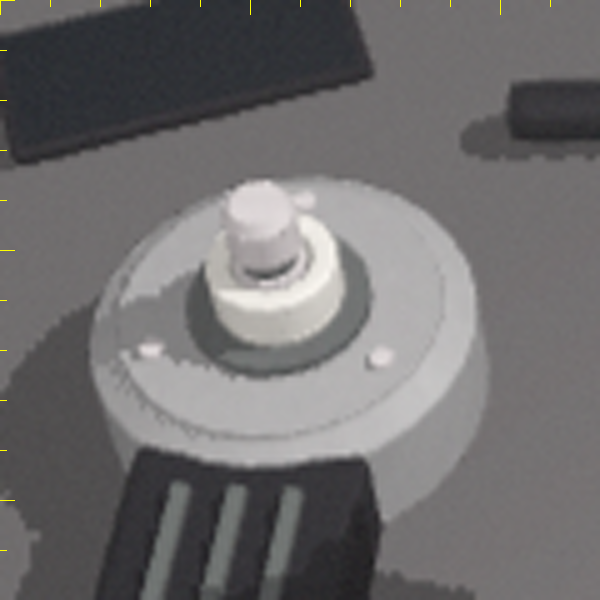

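The spacer sits on the seat, with its top at the groove. In the wrist view the pliers' handles are at about (285,137) and (362,137).

```bash
python3 - <<'E'
from h import *
crop(cv2.imread("pics/f_wrist.png"),255,75,140,135,5,"pics/f3.png")
E
```

```text
(no output)
```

View pics/f3.png

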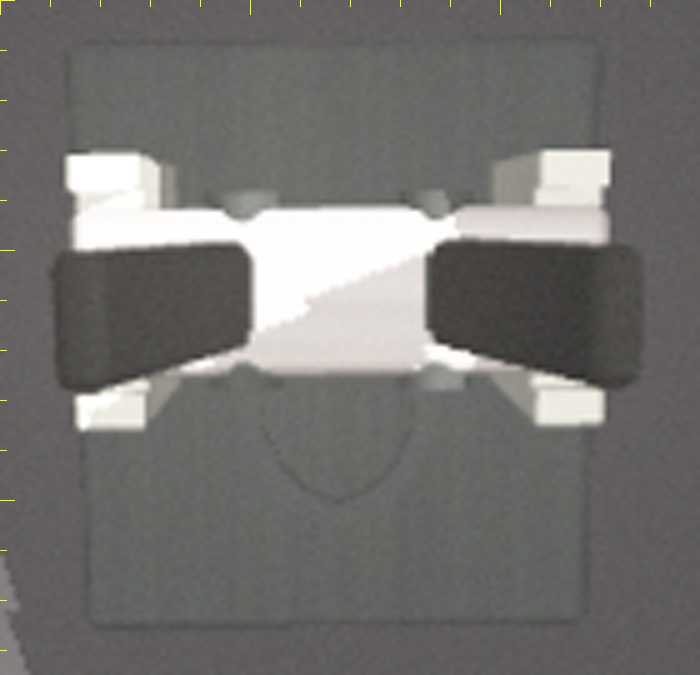

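```bash
python3 - <<'E'
from h import *
np.set_printoptions(precision=4,suppress=True)
T=np.load("pics/f_T.npy");Rm=np.load("pics/f_R.npy");P=ctrl.get_state()["position"]
for u,v,z in [(340.5,290,.088),(349,316,.161),(73,290,.088),(608,290,.088),(55,316,.161),(643,316,.161),(68,42,.008),(600,42,.008),(90,625,.008),(583,623,.008)]:
    p=atz("wrist",255+u/5,75+v/5,z,T); print(p, Rm.T@(p-P))
E
```

```text
[0.5608 0.2051 0.088 ] [0.0616 0.0038 0.1227]
[0.5605 0.2051 0.161 ] [0.0619 0.0036 0.0497]
[0.55  0.171 0.088] [ 0.0617 -0.032   0.1228]
[0.5716 0.2392 0.088 ] [0.0616 0.0395 0.1227]
[0.5517 0.1774 0.161 ] [ 0.062  -0.0254  0.0498]
[0.5692 0.2327 0.161 ] [0.0619 0.0326 0.0497]
[0.5119 0.1737 0.008 ] [ 0.099  -0.0407  0.2028]
[0.5386 0.2584 0.008 ] [0.0988 0.0481 0.2027]
[0.6066 0.1446 0.008 ] [-0.0002 -0.0401  0.2028]
[0.633  0.2294 0.008 ] [0.0001 0.0487 0.2027]
```

Request:
play_rows:
  motion:
    - [0,1,0.1,0,0]
    - [0,1.6,0.1,0,0]
    - [0,1.6,0.1,0,0]
    - [0,1.2,0.05,0,0]
    - [0,0.75,0,0.5,0]
    - [0,0,0,1.2,0]
    - [0,0,0,1.6,0]
    - [0,0,0,1.8,0]
    - [0,0,0,1.8,0]
    - [0,0,0,1.2,0]
    - [0,0,0,0.7,0]
    - [0,0,0,0.27,0]
    - [0,0,0,0,0]
    - [0,0,0,0,0]

```text
time: 13.65
position: [0.5611, 0.207, 0.1202]
tool_rot: [0.474, 3.105, 0.001]
ft_force: [0.2, -0.0, -0.1]
grip_width: 1.001
```

```bash
python3 snap.py g wrist scene; python3 - <<'E'
from h import *
crop(cv2.imread("pics/g_scene.png"),350,170,150,150,4,"pics/g2.png")
E
```

```text
13.65 [0.5611 0.207  0.1202] [0.4736 3.1047 0.0012] [ 0.1535 -0.0286 -0.0558] 1.0008808031427692
xaxis [-0.9545  0.2982 -0.0009] yaw y 72.65245749559915 zax [ 0.0011  0.0006 -1.    ]
```

View pics/g_wrist.png

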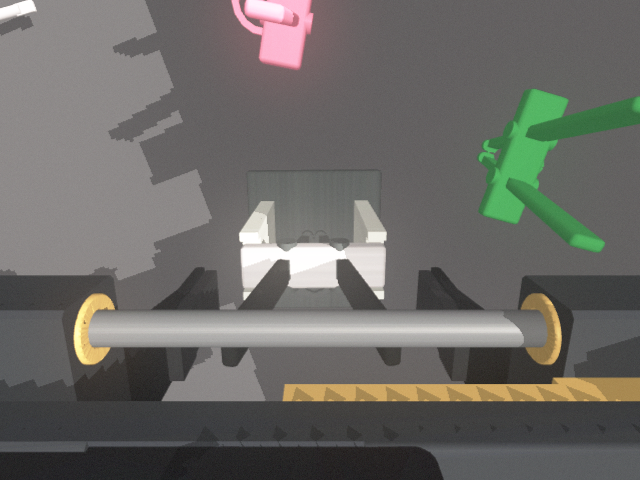

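View pics/g2.png

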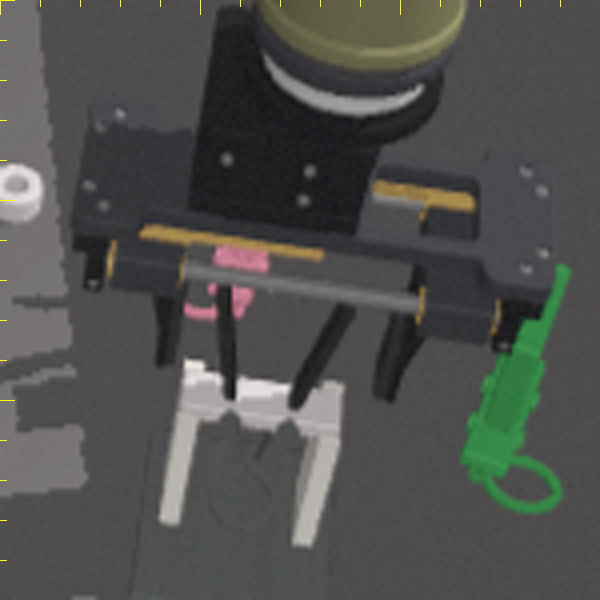

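Request:
play_rows:
  motion:
    - [0,0,-0.17,0,0]
    - [0,0,0,0,0]
    - [0.3,0,0,0,0]
    - [0.5,0,0,0,0]
    - [0.7,0,0,0,0]
    - [0.9,0,0,0,0]
    - [0.9,0,0,0,0]
    - [0.9,0,0,0,0]
    - [0.9,0,0,0,0]
    - [0.9,0,0,0,0]
  force: 45

```text
time: 15.0
position: [0.561, 0.2049, 0.1212]
tool_rot: [0.474, 3.104, 0.001]
ft_force: [-2.0, -1.7, 7.7]
grip_width: 0.353
```

```bash
python3 snap.py i wrist scene; python3 - <<'E'
from h import *
crop(cv2.imread("pics/i_scene.png"),350,170,150,150,4,"pics/i2.png")
crop(cv2.imread("pics/i_wrist.png"),200,150,240,240,3,"pics/i3.png")
E
```

```text
15.0 [0.561  0.2049 0.1212] [0.4739 3.104  0.001 ] [-2.0254 -1.6608  7.6847] 0.3525802261031606
xaxis [-0.9544  0.2984 -0.0015] yaw y 72.63851496689202 zax [ 0.0017  0.0004 -1.    ]
```

View pics/i3.png

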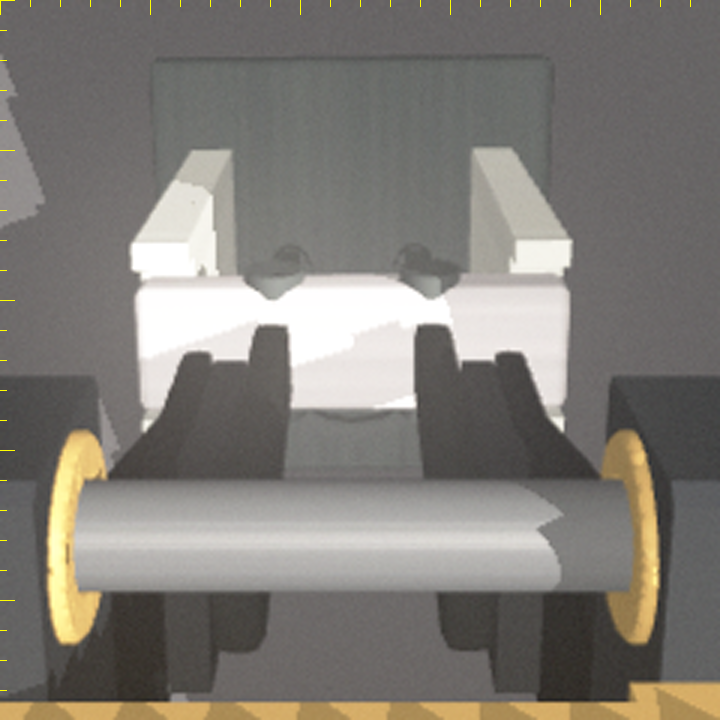

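View pics/i2.png

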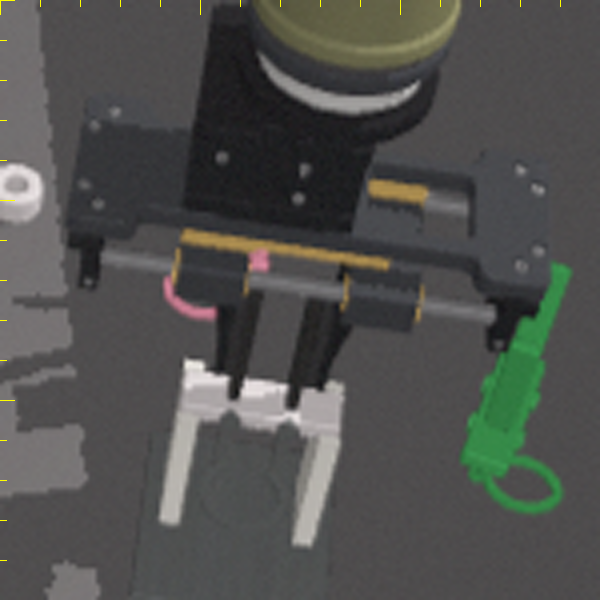

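Request:
play_rows:
  motion:
    - [0.9,0,0,-0.6,0]
    - [0.9,0,0,-1,0]
    - [0.9,0,0,-1.5,0]
    - [0.9,0,0,-2,0]
    - [0.9,0,0,-2,0]
    - [0.9,0,0,-1.8,0]
    - [0.9,0,0,-1,0]
    - [0.9,0,0,-0.5,0]
    - [0.9,0,0,0,0]

```text
time: 16.23
position: [0.5601, 0.2052, 0.2235]
tool_rot: [-0.474, -3.106, 0.0]
ft_force: [-0.1, -0.1, -1.9]
grip_width: 0.35
```

```bash
python3 snap.py j wrist scene; python3 - <<'E'
from h import *
crop(cv2.imread("pics/j_scene.png"),350,150,150,150,4,"pics/j2.png")
E
```

```text
16.225 [0.5601 0.2052 0.2235] [-0.4737 -3.1055  0.0001] [-0.0989 -0.1203 -1.9329] 0.3499327314244209
xaxis [-0.9545  0.2982  0.0001] yaw y 72.65302821722936 zax [-0.0002 -0.     -1.    ]
```

View pics/j_wrist.png

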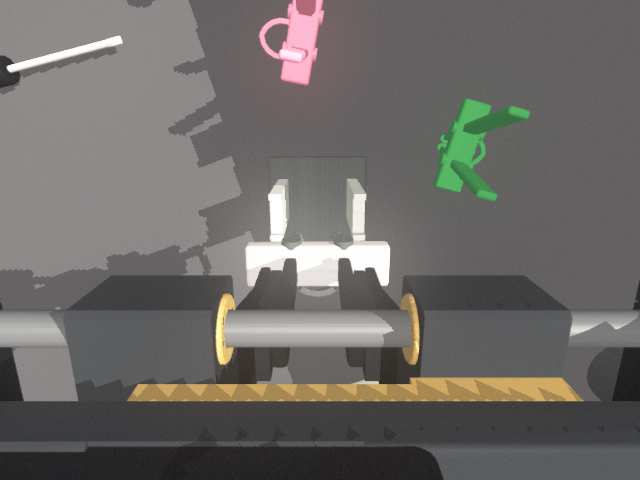

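View pics/j2.png

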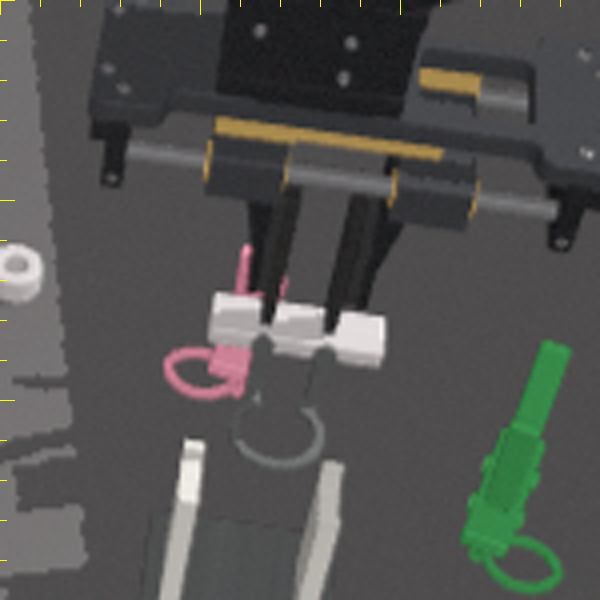

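Request:
play_rows:
  motion:
    - [0.9,-0.2,-1.5,0,0]
    - [0.9,-0.4,-3,0,0]
    - [0.9,-0.4,-4,0,0]
    - [0.9,-0.4,-4,0,0]
    - [0.9,-0.4,-4,0,0]
    - [0.9,-0.4,-4,0,0]
    - [0.9,-0.4,-4,0,0]
    - [0.9,-0.4,-4,0,0]
    - [0.9,-0.4,-4,0,0]
    - [0.9,-0.4,-3.5,0,0]
    - [0.9,-0.2,-2.5,0,0]
    - [0.9,-0.1,-1.3,0,0]
    - [0.9,0,0,0,0]
    - [0.9,0,0,0,0]
    - [0.9,0,0,0,0]

```text
time: 18.2
position: [0.481, -0.1857, 0.2234]
tool_rot: [-0.47, -3.106, -0.0]
ft_force: [0.5, 0.2, -1.5]
grip_width: 0.353
```

```bash
python3 snap.py k wrist scene top; python3 - <<'E'
from h import *
crop(cv2.imread("pics/k_scene.png"),130,150,150,150,5,"pics/k2.png")
crop(cv2.imread("pics/k_top.png"),380,210,100,100,7,"pics/k3.png")
E
```

```text
18.2 [ 0.481  -0.1857  0.2234] [-0.4704 -3.106  -0.0005] [ 0.528   0.1761 -1.4797] 0.3530097106801806
xaxis [-0.9551  0.2961  0.0003] yaw y 72.77442431326038 zax [-0.0002  0.0003 -1.    ]
```

View pics/k_wrist.png

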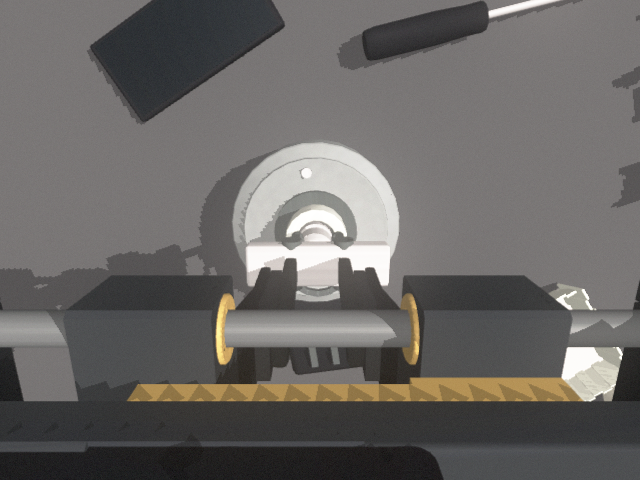

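View pics/k2.png

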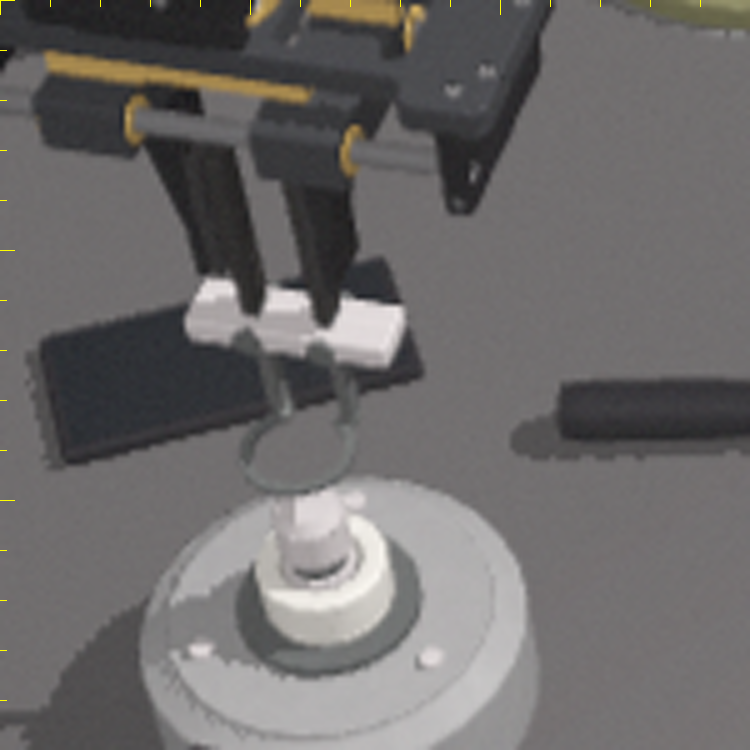

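View pics/k3.png

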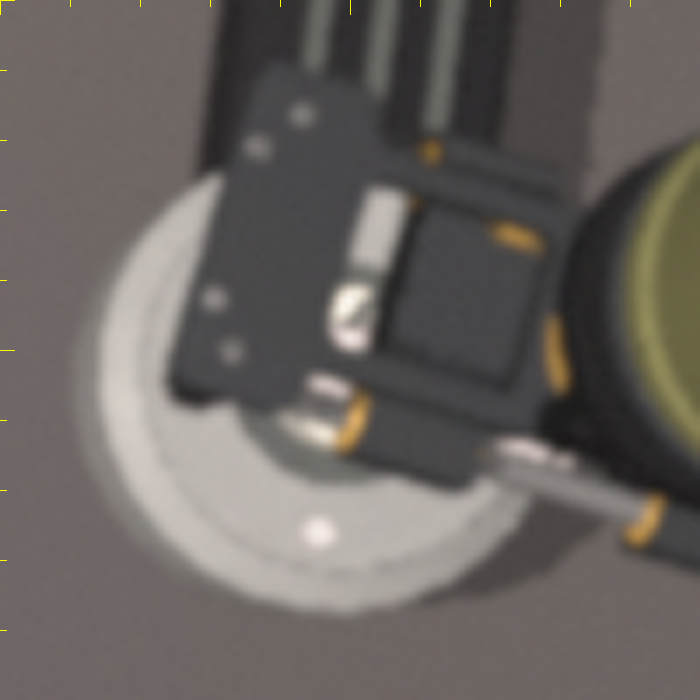

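```bash
cat > ov.py <<'E'
import sys
from h import *
# usage tag ringx ringy ringz
tag=sys.argv[1]; P=list(map(float,sys.argv[2:5]))
im=cv2.imread(f"pics/{tag}_scene.png"); k=8; x0,y0=165,215; w,h=75,75
if len(sys.argv)>5: y0=int(sys.argv[5])
c=cv2.resize(im[y0:y0+h,x0:x0+w],None,fx=k,fy=k,interpolation=cv2.INTER_CUBIC); raw=c.copy()
ang=np.linspace(0,2*np.pi,60)
def circ(x,y,z,r,col):
    pts=np.array([proj("scene",[x+r*np.cos(a),y+r*np.sin(a),z]) for a in ang])
    cv2.polylines(c,[((pts-[x0,y0]+.5)*k).astype(int)],True,col,1)
b=[.0030,.0002]
for r,z in [(.013,.108),(.010,.113),(.034,.06),(.024,.082)]: circ(.4985+b[0],-.1922+b[1],z,r,(255,100,0))
for r in (.016,.020): circ(P[0]+b[0],P[1]+b[1],P[2],r,(0,0,255))
cv2.imwrite(f"pics/{tag}_ov.png",np.hstack([c]));cv2.imwrite(f"pics/{tag}_raw.png",raw)
E
python3 ov.py k .499 -.1913 .1402
```

```text
(no output)
```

View pics/k_ov.png

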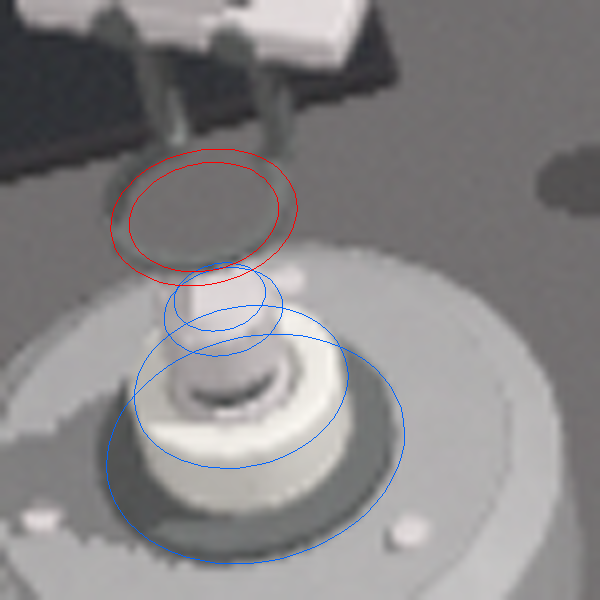

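```bash
python3 - <<'E'
from h import *
im=cv2.imread("pics/k_scene.png"); c=im[225:275,170:220]
c=cv2.resize(c,None,fx=14,fy=14,interpolation=cv2.INTER_LANCZOS4).astype(float)
c=np.clip((c/255)**1.6*300-10,0,255).astype(np.uint8)
for i in range(0,50,5): cv2.line(c,(i*14,0),(i*14,8),(0,255,255),1); cv2.line(c,(0,i*14),(8,i*14),(0,255,255),1)
cv2.imwrite("pics/k4.png",c)
E
```

```text
(no output)
```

View pics/k4.png

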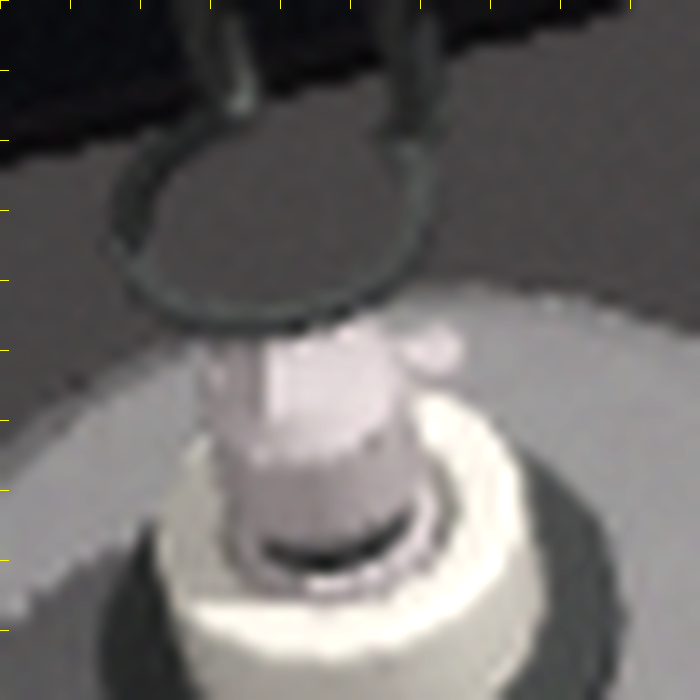

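```bash
python3 - <<'E'
from h import *
for x,y in [(.5019,-.1915),(.5012,-.1934)]:
  for z in (.06,.082,.108,.113,.1402,.0865): print(x,y,z,proj("scene",[x,y,z]))
for d in ([.01,0,0],[0,.01,0],[0,0,.01]): print(proj("scene",np.array([.5,-.192,.14])+d)-proj("scene",[.5,-.192,.14]))
ang=np.linspace(0,6.28,100)
a=np.array([proj("scene",[.5015+.02*np.cos(t),-.1922+.02*np.sin(t),.1387]) for t in ang]); print(a.min(0),a.max(0))
E
```

```text
0.5019 -0.1915 0.06 [196.79093195 270.45475948]
0.5019 -0.1915 0.082 [194.95414409 262.86554268]
0.5019 -0.1915 0.108 [192.70420298 253.56926456]
0.5019 -0.1915 0.113 [192.26128877 251.73923727]
0.5019 -0.1915 0.1402 [189.79138994 241.53414061]
0.5019 -0.1915 0.0865 [194.57099213 261.2824403 ]
0.5012 -0.1934 0.06 [195.76663337 270.23845979]
0.5012 -0.1934 0.082 [193.9136266 262.6480563]
0.5012 -0.1934 0.108 [191.64384374 253.35042828]
0.5012 -0.1934 0.113 [191.19702686 251.5201487 ]
0.5012 -0.1934 0.1402 [188.70538464 241.31372635]
0.5012 -0.1934 0.0865 [193.52709374 261.06471597]
[-0.29362159  4.27966588]
[ 5.81130442 -0.40771016]
[-0.9349141  -3.86140818]
[177.85853445 233.53109587] [201.1528726  250.64058098]
```

```bash
python3 - <<'E'
from h import *
T=np.load("pics/k_T.npy"); im=cv2.imread("pics/k_wrist.png"); H=optics.calibration("wrist")["hand_eye"]
k=6;x0,y0=240,190;w,h=155,120
c=cv2.resize(im[y0:y0+h,x0:x0+w],None,fx=k*5/6,fy=k*5/6,interpolation=cv2.INTER_CUBIC);k=5
raw=c.copy()
ang=np.linspace(0,2*np.pi,60)
def pl(P,M,col,cl=True):
    pts=np.array([proj("wrist",p,M) for p in P]); cv2.polylines(c,[((pts-[x0,y0]+.5)*k).astype(int)],cl,col,1)
zb=-.0098+.048 # bar centre in tool z
for r in (.016,.02): pl([[-.019+r*np.cos(a),r*np.sin(a),-.0098+.093] for a in ang],H,(0,0,255))
pl([[s*.011,t*.036,zb-.005] for s,t in [(1,1),(1,-1),(-1,-1),(-1,1)]],H,(0,255,0))
for r,z in [(.013,.108),(.010,.113),(.034,.06),(.024,.082)]: pl([[.4985+r*np.cos(a),-.1922+r*np.sin(a),z] for a in ang],T,(255,100,0))
cv2.imwrite("pics/k5.png",c);cv2.imwrite("pics/k6.png",raw)
E
```

```text
(no output)
```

View pics/k5.png

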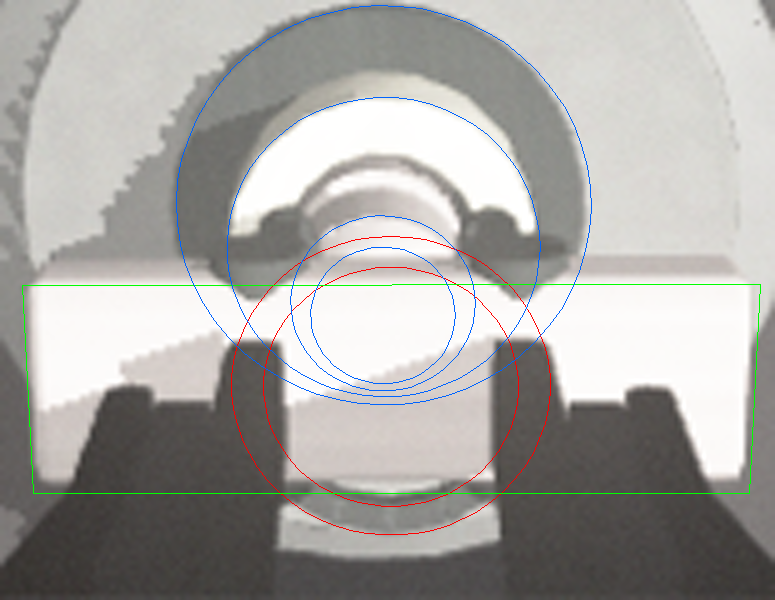

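View pics/k6.png

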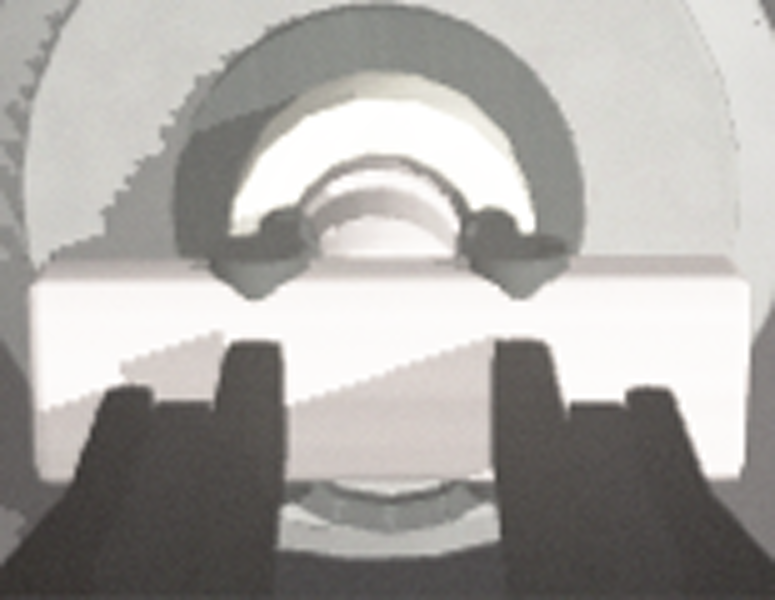

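Request:
play_rows:
  motion:
    - [0.9,0,-0.05,0.5,0]
    - [0.9,0,-0.05,0.7,0]
    - [0.9,0,0,0.7,0]
    - [0.9,0,0,0.45,0]
    - [0.9,0,0,0,0]
    - [0.9,0,0,0,0]

```text
time: 19.1
position: [0.4805, -0.1879, 0.2002]
tool_rot: [0.474, 3.105, 0.0]
ft_force: [-0.0, 0.2, -1.2]
grip_width: 0.354
```

```bash
python3 snap.py l wrist scene top; cat > z.py <<'E'
import sys
from h import *
t=sys.argv[1]
im=cv2.imread(f"pics/{t}_scene.png"); c=im[225:275,170:220]
c=cv2.resize(c,None,fx=14,fy=14,interpolation=cv2.INTER_LANCZOS4).astype(float)
c=np.clip((c/255)**1.6*300-10,0,255).astype(np.uint8)
for i in range(0,50,5): cv2.line(c,(i*14,0),(i*14,8),(0,255,255),1); cv2.line(c,(0,i*14),(8,i*14),(0,255,255),1)
cv2.imwrite(f"pics/{t}4.png",c)
crop(cv2.imread(f"pics/{t}_wrist.png"),240,190,155,120,5,f"pics/{t}6.png")
E
python3 z.py l
```

```text
19.1 [ 0.4805 -0.1879  0.2002] [0.4738 3.1053 0.    ] [-0.0039  0.2033 -1.2007] 0.3539517649972347
xaxis [-0.9545  0.2982 -0.0004] yaw y 72.65004908456679 zax [ 0.0004 -0.     -1.    ]
```

View pics/l4.png

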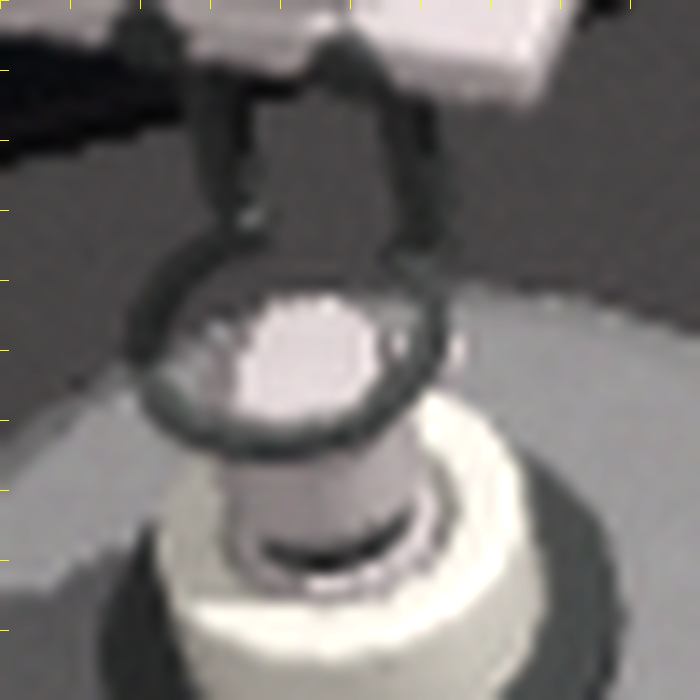

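View pics/l6.png

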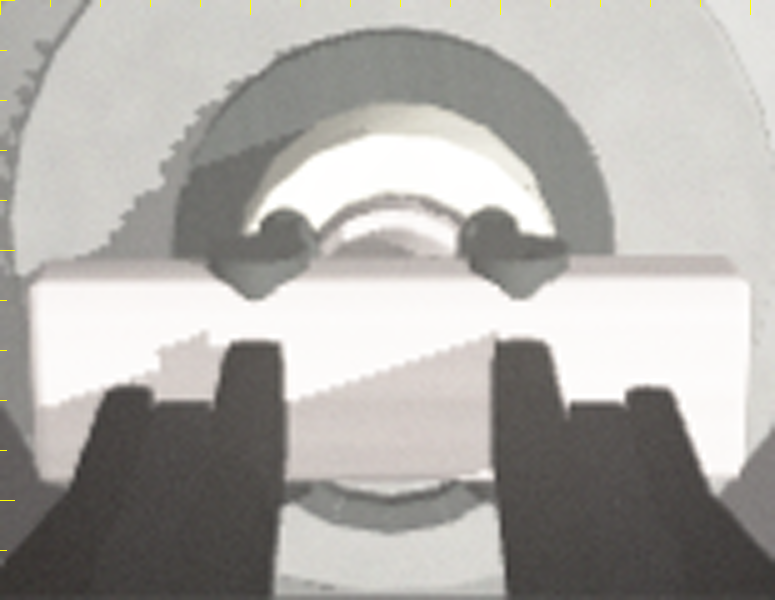

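```bash
python3 - <<'E'
from h import *
crop(cv2.imread("pics/l_top.png"),400,230,60,60,11,"pics/l3.png")
E
```

```text
(no output)
```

View pics/l3.png

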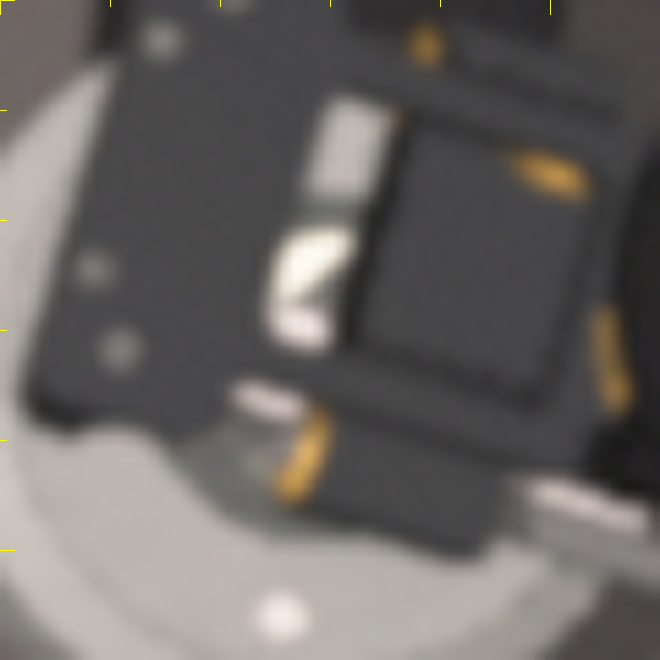

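Request:
play_rows:
  motion:
    - [0.9,0,0.16,0,0]
    - [0.9,0,0,0,0]
    - [0.9,0,0,0,0]

```text
time: 19.62
position: [0.4809, -0.1863, 0.2001]
tool_rot: [0.474, 3.106, 0.0]
ft_force: [-0.1, -0.4, -2.6]
grip_width: 0.348
```

```bash
python3 snap.py m wrist scene; python3 z.py m
```

```text
19.625 [ 0.4809 -0.1863  0.2001] [0.4736 3.1055 0.0001] [-0.1326 -0.3792 -2.5909] 0.34774793316036695
xaxis [-0.9545  0.2981 -0.0001] yaw y 72.65736976998704 zax [ 0.0001  0.     -1.    ]
```

View pics/m4.png

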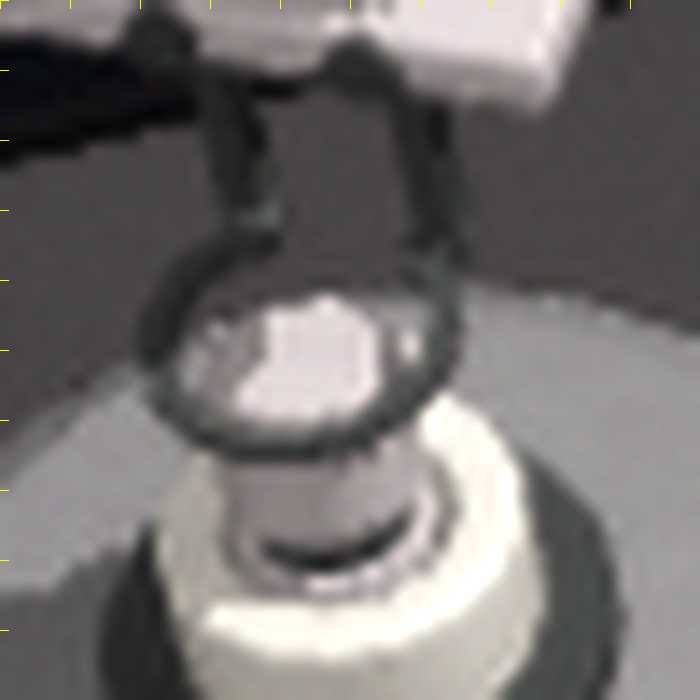

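View pics/m6.png

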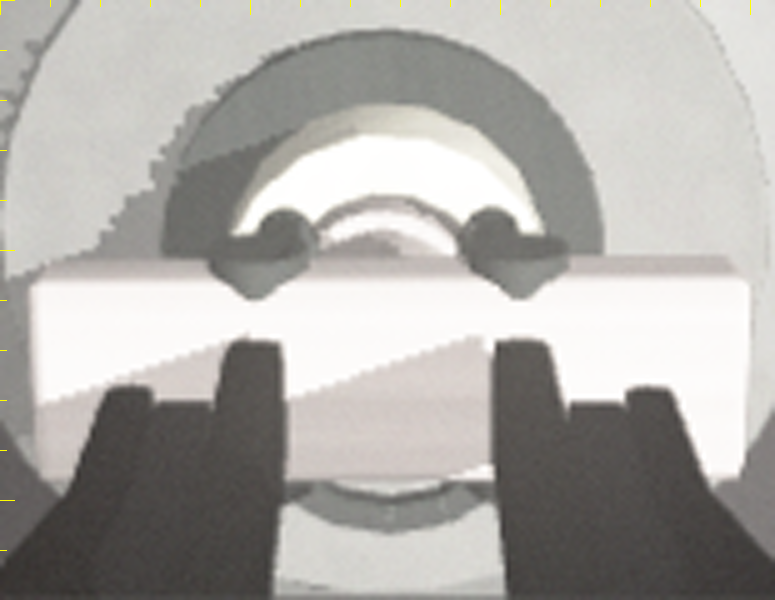

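Request:
play_rows:
  motion:
    - [0.9,0,-0.03,0.3,0]
    - [0.9,0,0,0.5,0]
    - [0.9,0,0,0.5,0]
    - [0.9,0,0,0.5,0]
    - [0.9,0,0,0.5,0]
    - [0.9,0,0,0.4,0]
    - [0.9,0,0,0.24,0]
    - [0.9,0,0,0,0]
    - [0.9,0,0,0,0]

```text
time: 20.85
position: [0.4808, -0.1867, 0.1708]
tool_rot: [0.474, 3.105, 0.0]
ft_force: [-0.1, 0.8, -2.0]
grip_width: 0.353
```

```bash
python3 snap.py n wrist scene top; python3 z.py n;  python3 - <<'E'
from h import *
crop(cv2.imread("pics/n_top.png"),400,230,60,60,11,"pics/n3.png")
E
```

```text
20.85 [ 0.4808 -0.1867  0.1708] [0.4737 3.1054 0.0001] [-0.0513  0.8011 -2.003 ] 0.35273039454281646
xaxis [-0.9545  0.2982 -0.0003] yaw y 72.65298107829169 zax [ 0.0003  0.     -1.    ]
```

View pics/n4.png

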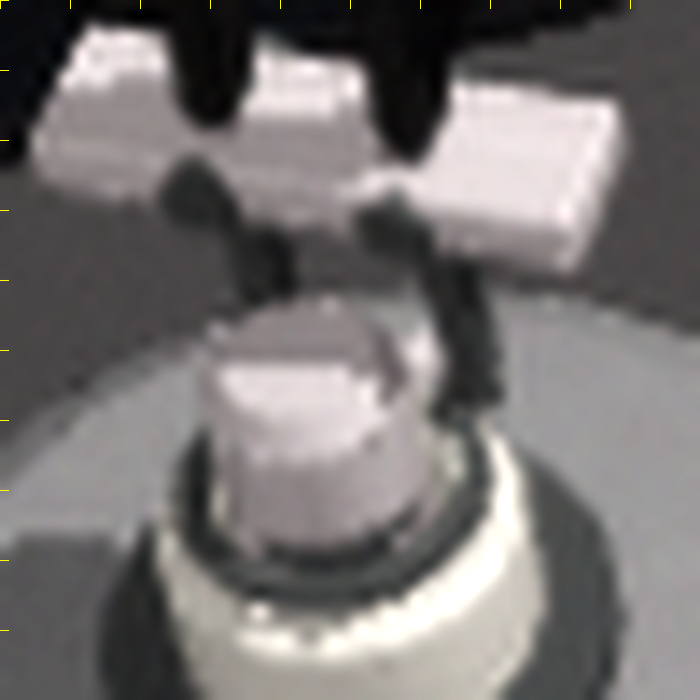

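View pics/n6.png

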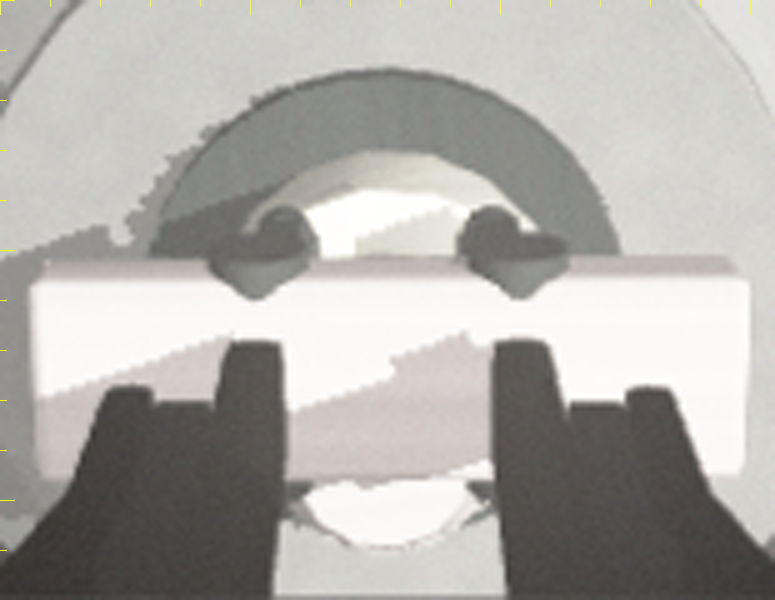

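View pics/n3.png

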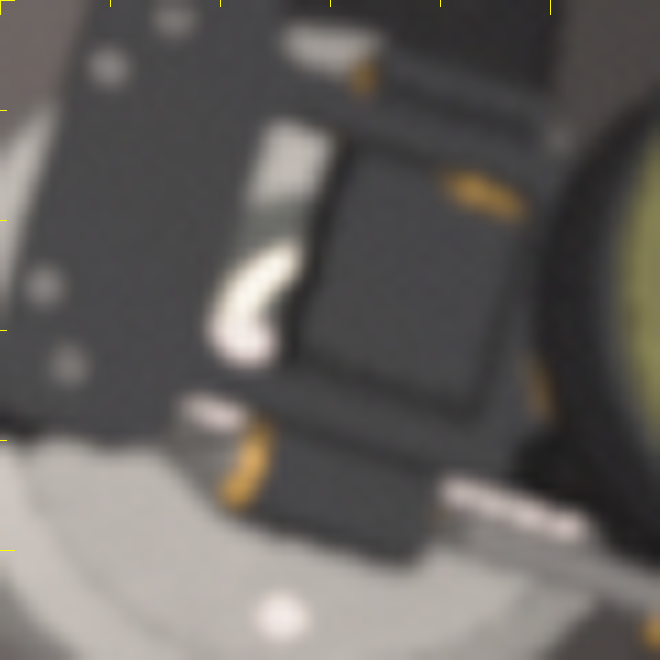

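Request:
play_rows:
  motion:
    - [0.9,0,0.04,0.1,0]
    - [0.9,0,0,0,0]
    - [0.9,0,0,0,0]
    - [0.9,0,0,0,0]

```text
time: 21.5
position: [0.4809, -0.1863, 0.1697]
tool_rot: [0.474, 3.105, 0.0]
ft_force: [0.4, 0.2, -2.2]
grip_width: 0.353
```

```bash
python3 snap.py o wrist scene; python3 z.py o;  python3 - <<'E'
from h import *
T=np.load("pics/n_T.npy"); ang=np.linspace(0,6.28,200)
for r,z in [(.010,.113),(.013,.108),(.034,.06),(.024,.082)]:
    a=np.array([proj("wrist",[.4985+r*np.cos(t),-.1922+r*np.sin(t),z],T) for t in ang]); print(r,(a.min(0)-[240,190]+.4)*5,(a.max(0)-[240,190]+.4)*5)
E
```

```text
21.5 [ 0.4809 -0.1863  0.1697] [0.4739 3.1055 0.0001] [ 0.3779  0.2163 -2.2367] 0.3532020973573611
xaxis [-0.9545  0.2982 -0.0001] yaw y 72.64874789151771 zax [ 0.0002  0.0001 -1.    ]
0.01 [302.29655241 382.25191652] [478.78712181 545.92508246]
0.013 [278.14301026 341.85022415] [502.85193968 550.75688854]
0.034 [144.88844473  72.96284275] [635.42341401 538.0179424 ]
0.024 [202.97250271 188.31388661] [577.61869444 540.61909421]
```

View pics/o4.png

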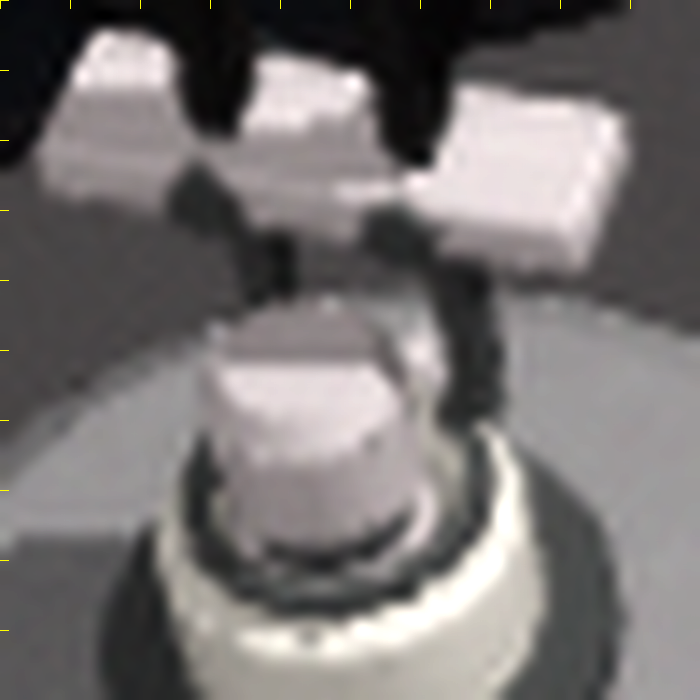

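View pics/o_scene.png

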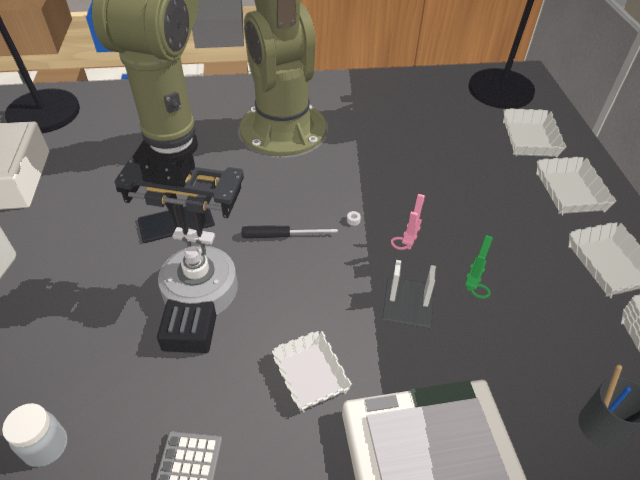

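```bash
python3 - <<'E'
from bench import ticket, ctrl
print(ticket.close_job()); s=ctrl.get_state(); print(s["time"],s["position"],s["ft_force"],s["grip_width"])
E
```

```text
the job is handed in; nothing more can be done
None
the job is handed in; nothing more can be done
```

I seated the spacer on the stub and released it. Then I lifted the pliers from the stand fully squeezed and lowered the spread ring over the stub to the groove. I handed the job in at about 21.5 s, well under the 58 s limit, with the pliers still held upright.

**Last checks:**
- **Ring height:** the scene picture puts the ring's middle at about z = 0.087 m, against 0.0865 m for the groove.
- **Centring:** it was within about 1 mm of the stub's axis, with 3 mm of clearance all round.
- **Grip:** the opening read about 31 mm, which matches fully squeezed. The fingers had also read about 1 mm narrow on the spacer.
- **Contact:** the wrist force was only about 2 N, the pliers' own weight, so the ring was not resting on anything.
- **Spacer:** after release, the pictures showed it on the seat with its top at the bottom of the groove.
- **Other items:** they looked undisturbed in the last scene picture.

**Disagreements:** early on, the scene and top cameras differed by about 5 mm in x. While I lined up the ring, the wrist and scene cameras differed by up to about 2 mm sideways. Things close to the gripper also looked 2–3% too small in the wrist camera. I dealt with these by measuring the ring directly against the stub and spacer in the same picture. The overhead camera's view was blocked by the gripper at the end, so it could not confirm the centring.

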